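# Close up the leak-test chamber

## Task

Stand the black-capped sample vial upright in the middle of the open leak-test chamber, put the chamber's domed lid on so that it sits flat and fully home on the rim, and then push the red handle of the toggle clamp all the way down so that it locks over centre and holds the lid shut. Leave the other two vials standing where they are.

Things in the scene. Friction and masses are not known exactly. Their poses are not given: they have to be found in the camera images.
- pot_floor (a point): centre of the inner floor of the open round steel chamber (inside 90 mm wide, 48 mm deep; flange 116 mm wide), 20 mm above the bench. z up; -y points from the chamber to the toggle clamp. The fixed base plate (12 mm thick, x +-62, y +70 to -170 mm) carries both. A port stands out to y +96 mm (up to 76 mm above the bench), a valve to x +77 mm
- pot_rim (a point): centre of the chamber's mouth, level with the rim on which the lid rests, 68 mm above the bench; same axes as pot_floor. At first the clamp's arm is raised: it stands upright over y = -80 to -130 mm of these axes, up to 0.27 m above the bench, and the red handle slopes up beyond it to y = -240 mm and 0.28 m: keep the gripper clear of both
- vial_1_mid (a point): middle (29 mm above its foot) of the glass vial with the BLACK screw cap: diameter 19 mm, 58 mm tall, standing upright, about 16 g. It stands out of the chamber by 10 mm; the lid has room for it if it stands within 25 mm of the middle
- vial_2_mid (a point): middle (29 mm above its foot) of the glass vial with the RED cap: diameter 19 mm, 58 mm tall; to be left alone
- vial_3_mid (a point): middle (34 mm above its foot) of the glass vial with the WHITE cap: diameter 22 mm, 68 mm tall; to be left alone
- lid_boss (a point): grip point on the axis of the loose lid's round black boss (diameter 29 mm, 30 mm tall), 10 mm below the boss's top and 20 mm above the lid's flat crown, which is 82 mm wide. z up through the boss. On the bench it is 48 mm high; with the lid seated it is 42 mm above pot_rim
- lid: loose round aluminium lid, 0.24 to 0.39 kg, lying right way up on the bench. Origin at the centre of its underside, z up. From below: a bevelled spigot ring 84 mm wide, 6 mm deep, that enters the chamber's mouth with 3 mm to spare all round; a flange 115 mm wide, 8 mm thick; a hollow crown 14 mm high; the black boss. It is hollow up to 16 mm above the rim
- handle_pivot (a point): hinge axis of the clamp's handle, 150 mm above the bench; same axes as pot_floor; the handle turns about the x axis, in the plane of y and z
- handle_grip (a point): point on the centre line of the clamp's red round grip (diameter 18 mm, 37 to 137 mm from the pivot). With the handle down (0) it lies 95 mm from handle_pivot in -y and 10 mm above it; raised by an angle h it is turned up about handle_pivot by h
- clamp_handle (a joint): angle of the clamp's red handle (rad): 0 down on its stop, locked over centre; it grows as the outer end rises; 1.0 fully raised. It stays where it is left. Linked to the arm, whose rubber foot comes down on top of the lid's boss. Pushing takes about 2 N at the grip, up to 6 N from 0.2 to 0.07 rad, then it goes light as it passes over centre; push on to the stop
- clamp_foot: the sprung rubber foot (18 mm wide) under the end of the clamp's arm; origin at the centre of its pressing face; it moves with the arm and presses on the middle of the boss when the clamp is down
Things that resemble listed ones, but are neither listed nor needed, are in the scene too. Leave any orange or yellow look-alike of the part that bears vial_1_mid alone.

How it is judged:
By the outcome, as a careful person would: the job done as asked, in the order asked, and still so for the second after the job is handed in, with the robot touching nothing.
It also fails if it takes over 70 s, if anything falls off the work surface, if the arm or the gripper's body presses on something with over 40 N, if the wrist force passes 120 N, or if a joint passes its speed limit or range.

## Robot

A 7-joint arm with a two-finger parallel gripper is mounted at the origin on a cart in front of the work surface, level with it; the furniture and walls round the work are solid. World frame = base frame: x ahead of the robot, y to its left, z up, the work surface at z = 0. Lengths are in mm, angles in rad, forces in N, time in s.
With the tool pointing down it reaches from about 400 to 875 mm from the base axis. Payload 4.4 kg.
Tool frame: the origin (TCP) lies at the very end of the fingers, on their centre line; the grasp point (between the pads) lies 19 mm behind it; z points along the fingers, y is the direction in which the jaws open and shut (so a half turn about z gives the same grasp; the last joint's range is limited). The gripper opens to 85 mm and grips with 20 to 120 N. Pads are 22 mm wide; open, the fingers measure 114 mm over their backs; the gripper's body (76 mm by 85 mm) begins 54 mm behind the grasp point. The pads swing forward as they close: fully open they stand 13 mm farther back than shut.
Start: joints at [1.035, 0.628, 0.038, 1.517, -0.027, 0.996, -0.02], TCP at [294.289, -579.579, 203.213] pointing down, gripper open.
Joint ranges: [-3.06, 3.06], [-0.37, 2.12], [-1.25, 1.32], [0.18, 2.47], [-1.1, 4.24], [0.23, 1.98], [-2.94, 2.94]. Speed limits (rad/s): [2.57, 2.57, 3.14, 3.14, 3.14, 3.14, 3.14].

## Interface

Orientations are given as [roll, pitch, yaw] about the fixed x, y, z axes, in that order (R = Rz(yaw) Ry(pitch) Rx(roll)).
In Python, from cell import ctrl gives the robot as it stands.
- The arm moves only by the shell command python3 -m crank 'ROWS' [OPENING]. ROWS is JSON, a list that holds one entry, the list of rows, each a list of 6 numbers: the shift along the tool's x, y, z in units of 30 mm (1.0 is 30 mm), then the turn, a rotation vector about the tool's x, y, z in units of 6 degrees (1.0 is 6 degrees). In form: [[[tx, ty, tz, rx, ry, rz], ...]]. A call has 1 to 12 rows; each row shifts and turns the pose as measured when the row begins, along the tool's axes as they then stand; what a row does not reach is not made up. A row lasts 1/12 s, in which the tool goes at most 41.7 mm and 7.16 degrees, less where a joint would pass 70% of its speed; a pose out of reach is approached as far as the arm can. A call is refused whole if a number of a shift passes 1 or a number of a turn 1, either way. A call with a gripper value outside its range is refused whole. OPENING is the gripper command: -1 is fully open, 1 is shut, values between are in proportion, set as the call begins (- or left out, the last holds). The fingers move at their own pace and stop on an object; the grip force is fixed at half the most. Time passes only in rows, so rows that do not move let the fingers close. It gives the time, the measured TCP pose, the force and the opening at its end, in the units of the state.
- ctrl.read_state(): the state, without advancing time (a new reading comes with each control period).
- ctrl.get_image(name): name is "scene" or "side" or "wrist"; returns a dict with "color" (420x560x3 uint8, red, green, blue), "depth" (420x560 float32, mm along the optical axis (not along the pixel's ray), 0 where there is no reading), "camera_matrix" (3x3 intrinsics, pixels), "k1" (the pictures are not rectified: a ray, as slopes to the right and down, at radius r is drawn at 1 + k1 r^2 times it, then the intrinsics apply), "R" (3x3) and "t" (3): a world point X has camera coordinates R X + t. Camera axes: x right, y down, z forward; pixel columns grow to the right and rows downward; lengths in mm; the calibration is good to about 2 mm. A picture is of the moment at which its call begins.
- ctrl.finish_job(): hands the job in, once; it reports no verdict.
Trained networks look in a picture, given as the dict that the camera call returned (one of the last four; its "shot" number tells which), for a name from the list of things; names that differ only in an ending like _2 or _b are one class to them, and where a whole thing is asked for, a point or a joint stands for the part that bears it (a point fixed in the world has none). Each returns a list of dicts, best first, with "conf" (0 to 1); they miss things now and then, are a little off and sometimes report something else, mostly with a low value. They report only what shows in the picture. A call takes as long as a camera call. They do not tell look-alikes from the thing itself.
- ctrl.search_frame(query, picture): "extent" ([centre column, centre row, width, height] in pixels, round what is visible of it).
The state is a dict: "clock": time; "qpos": joint angles; "qd": joint speeds; "tau": joint torques, N m; "eef_pos": TCP position; "tool_rot": TCP orientation; "force": force on the tool from outside, world axes, zero at the start; "torque": the same for the moment, N m; "width": finger opening in mm.
Only numpy, scipy, OpenCV 4.12 (cv2) and the standard library are available. Lean on these libraries where they do the work, as an engineer would, in place of code of your own. Each camera call takes 0.05 s, during which the arm holds its last target. There are 200 camera calls.

## Working session

There is one attempt and no reset: what is moved stays moved. The work goes in short steps, Python scripts to look and compute and a shell command to move; the robot and the scene stay as the last step left them, time stands still between calls to the robot, and variables do not carry over. Pictures are saved under pics/ and viewed, about 8 in all and at most 12, crops included, and the job is handed in when it is done.

```bash
ls; mkdir -p pics; cat > h.py <<'E'
import numpy as np,cv2
from cell import ctrl
def undist(p,u,v):
    K=np.array(p["camera_matrix"]);x,y=(u-K[0,2])/K[0,0],(v-K[1,2])/K[1,1]
    a,b=x,y
    for _ in range(10):
        s=1+p["k1"]*(a*a+b*b);a,b=x/s,y/s
    return np.array([a,b,1.0])
def ray(p,u,v):
    R=np.array(p["R"]);t=np.array(p["t"]);return -R.T@t,R.T@undist(p,u,v)
def at_z(p,u,v,z):
    o,d=ray(p,u,v);return o+d*(z-o[2])/d[2]
def at_d(p,u,v,d):
    o,r=ray(p,u,v);return o+r*d
def cloud(p):
    K=np.array(p["camera_matrix"]);h,w=p["depth"].shape
    v,u=np.mgrid[:h,:w].astype(float);a,b,_=undist(p,u,v);d=p["depth"]
    P=np.stack([a*d,b*d,d],-1);R=np.array(p["R"]);t=np.array(p["t"])
    return (P-t)@R
def _u(p,u,v):pass
def undist(p,u,v):
    K=np.array(p["camera_matrix"]);x,y=(u-K[0,2])/K[0,0],(v-K[1,2])/K[1,1];a,b=x,y
    for _ in range(10):
        s=1+p["k1"]*(a*a+b*b);a,b=x/s,y/s
    return np.array([a,b,np.ones_like(a)])
def proj(p,X):
    c=np.array(p["R"])@X+np.array(p["t"]);a,b=c[:2]/c[2];s=1+p["k1"]*(a*a+b*b);K=np.array(p["camera_matrix"])
    return K[0,0]*a*s+K[0,2],K[1,1]*b*s+K[1,2]
def save(p,n,s=1,box=None):
    im=p["color"][:,:,::-1]
    if box: im=im[box[1]:box[3],box[0]:box[2]]
    cv2.imwrite("pics/"+n+".png",cv2.resize(im,None,fx=s,fy=s,interpolation=cv2.INTER_CUBIC))
E
python3 - <<'E'
from h import *
np.set_printoptions(precision=1,suppress=True)
ims={n:ctrl.get_image(n) for n in("scene","side")}
cv2.imwrite("pics/a.png",np.vstack([ims["scene"]["color"],ims["side"]["color"]])[:,:,::-1][:, :])
for n,p in ims.items():
    save(p,n,1.4)
    C=cloud(p)
    for q in("vial_1_mid","lid","lid_boss","pot_rim","clamp_handle","handle_grip","clamp_foot"):
        for r in ctrl.search_frame(q,p)[:5]:
            u,v=r["extent"][:2];print(n,q,np.array(r["extent"]),round(r["conf"],2),C[int(v),int(u)])
E
```

```text
pics
scene vial_1_mid [276.9 293.4   8.   25.2] 0.74 [465.4 -71.   35. ]
scene vial_1_mid [247.8 304.4  14.3  30.3] 0.66 [407.  -75.7  40.1]
scene vial_1_mid [243.1 285.6  11.4  23.4] 0.53 [420.7 -27.1  39.5]
scene lid [226.6 201.4  43.7  30.9] 0.8 [512.5 291.5  29.2]
scene lid_boss [226.2 198.4  42.6  30.1] 0.67 [517.8 304.9  29.7]
scene pot_rim [333.7 228.4 134.2 145.8] 0.8 [603.3 -42.1 111.4]
scene clamp_handle [370.5 190.4  64.8  56.4] 0.63 [ 631.8 -102.1  212.9]
scene handle_grip [368.8 188.7  64.3  48.8] 0.84 [839.5 143.7  45.3]
scene clamp_foot [337.6 161.2  11.8  13.6] 0.49 [618.9 -22.7 237.5]
side vial_1_mid [323.8 227.5   8.8  16.8] 0.56 [464.1 -59.   37.6]
side vial_1_mid [340.8 235.9   5.   20.1] 0.51 [416.4 -12.   39.2]
side vial_1_mid [342.7 228.4   6.2  23.5] 0.5 [415.2 -60.1  37.8]
side lid [258.1 150.6  11.9  35.9] 0.75 [626.9 -41.7 241. ]
side lid [270.8 310.8  60.3  41.3] 0.56 [517.5 333.2  30.6]
side lid_boss [272.4 311.1  58.5  50.4] 0.62 [513.7 333.2  28.9]
side pot_rim [256.9 200.1  59.6 141.9] 0.76 [629.2 -13.  119.5]
side clamp_handle [258.5 148.6   3.   34.2] 0.71 [ 642.3 -101.8  231.3]
side handle_grip [258.  156.2   9.3  47.7] 0.63 [621.2 -17.5 232.2]
side clamp_foot [258.8 155.5   6.8   9.8] 0.37 [620.2 -14.  235.6]
```

View pics/scene.png

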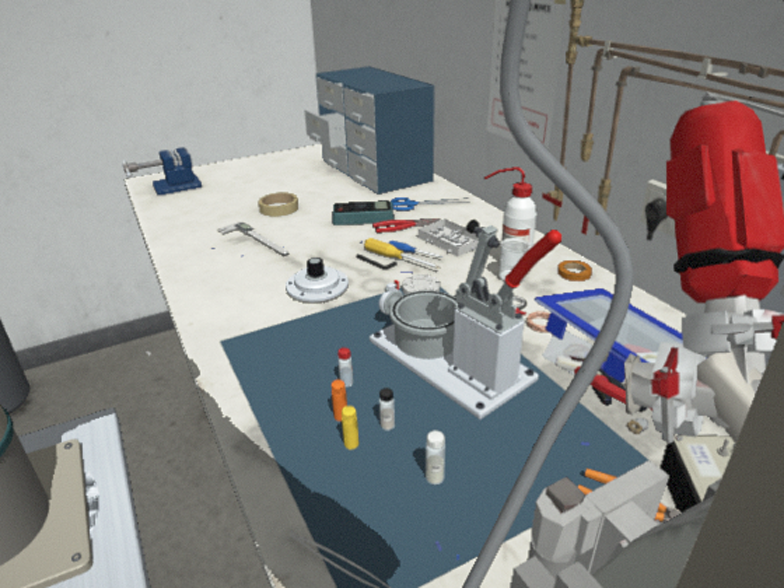

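View pics/side.png

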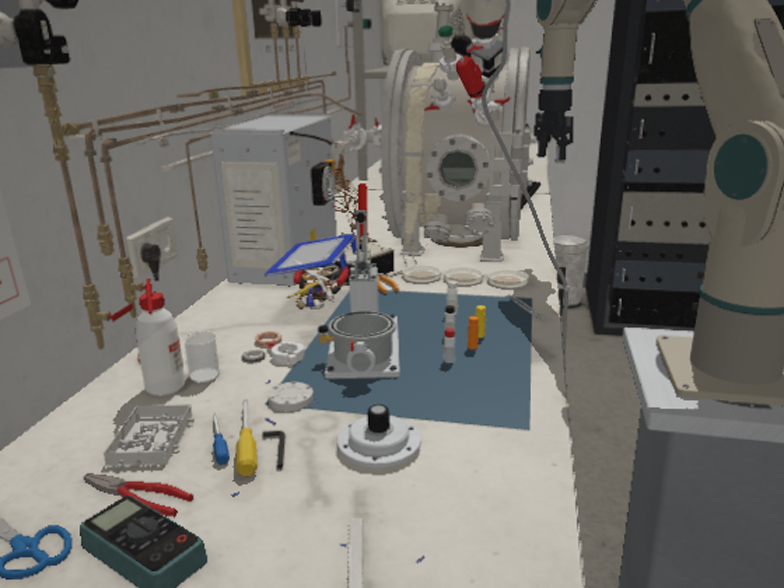

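The side and scene pictures show the same layout. In the 1.4x scene view, the black-capped vial is at (387,409). Things that could be taken for it are red (345,367), orange (338,400), yellow (350,427) and white (435,458). The lid boss is at (317,267), the pot at (425,315), and the raised red handle at (540,258). I choose the black cap, at raw pixel (276,292).

```bash
python3 - <<'E'
from h import *
from scipy.optimize import least_squares
np.set_printoptions(precision=1,suppress=True)
def circ(P,r):
    f=lambda c:np.hypot(P[:,0]-c[0],P[:,1]-c[1])-r
    s=least_squares(f,P[:,:2].mean(0),loss="soft_l1",f_scale=2);return s.x,np.sqrt(np.median(s.fun**2)),len(P)
for n in("scene","side"):
    p=ctrl.get_image(n);C=cloud(p).reshape(-1,3);ok=p["depth"].ravel()>0;col=p["color"].reshape(-1,3).astype(int)[ok];C=C[ok]
    near=lambda x,y,r:np.hypot(C[:,0]-x,C[:,1]-y)<r
    z=C[:,2]
    # lid crown/boss/ flange
    m=near(513,320,75)
    print(n,"lidz hist",np.histogram(z[m],bins=range(0,70,6))[0])
    b=C[m&(z>34)];print("boss",b.mean(0),b.min(0),b.max(0), circ(b,14.5))
    b=C[m&(z>8)&(z<14)];print("flange pts",b.min(0),b.max(0))
    m=near(620,20,110)&(z>61)&(z<72);b=C[m];print("rim",len(b),b.min(0),b.max(0))
    q=C[near(465,-65,20)&(z>10)];print("vial",q.mean(0),q.min(0),q.max(0))
    # red handle
    r=(col[:,0]>130)&(col[:,1]<50)&(col[:,2]<60)&(abs(C[:,0]-640)<120)&(C[:,1]<0)&(C[:,1]>-300)&(z>120)
    h=C[r];print("handle",len(h));
    if len(h)>5:
        a=np.argsort(h[:,2]);print(h[a[::max(1,len(a)//6)]])
    pl=C[(z>8)&(z<16)&(abs(C[:,0]-640)<130)&(C[:,1]<120)&(C[:,1]>-200)];print("plate",pl.min(0),pl.max(0))
    box=cv2.minAreaRect(pl[:,:2].astype(np.float32));print(box)
    if n=="scene": print("cable",cloud(p)[143,414],cloud(p)[300,402])
E
```

```text
scene lidz hist [199  90 332  63 293  35  26  25  28  59   0]
boss [518.4 309.9  49.9] [505.2 298.9  34.3] [535.6 329.9  59.9] (array([521.2, 316.8]), np.float64(1.0230225325891116), 145)
flange pts [463.5 256.3   8.1] [577.3 366.9  14. ]
rim 733 [547.7 -89.4  61. ] [670.6 119.6  71.9]
vial [467.1 -68.1  38.9] [459.5 -74.1  10.7] [478.7 -57.3  60.7]
handle 66
[[ 632.7  -94.4  181.6]
 [ 627.9  -89.2  184.3]
 [ 647.2 -145.4  259.1]
 [ 639.9 -141.6  262.7]
 [ 641.4 -134.9  264.7]
 [ 643.5 -134.4  267.4]]
plate [ 531.4 -115.     8. ] [697.8 119.6  16. ]
((614.998046875, 12.744163513183594), (123.74092864990234, 240.1256866455078), 12.131110191345215)
cable [ 426.6 -377.4  436.3] [ 409.4 -405.5  322. ]
side lidz hist [745 135 710 124 508 167  47  44  44 113  12]
boss [518.4 323.8  50.6] [504.9 303.9  34. ] [533.8 334.   61.1] (array([520.3, 315.9]), np.float64(1.177021916626094), 273)
flange pts [463.6 266.    8.1] [574.1 376.   14. ]
rim 604 [547.5 -21.5  61.1] [679.9 122.3  71.9]
vial [468.8 -57.2  40.4] [459.4 -68.8  17.7] [477.5 -49.4  60.7]
handle 19
[[ 637.8 -105.7  233.1]
 [ 639.2 -112.3  239.5]
 [ 640.6 -118.9  245.9]
 [ 641.3 -122.8  253. ]
 [ 642.6 -128.9  259.6]
 [ 642.6 -129.8  267.4]
 [ 643.5 -133.9  269.2]]
plate [ 530.5 -137.2    8.1] [769.4 119.9  16. ]
((649.7603149414062, -8.610443115234375), (256.7914733886719, 239.00820922851562), 89.89155578613281)
```

```bash
python3 - <<'E'
from h import *
np.set_printoptions(precision=0,suppress=True)
p=ctrl.get_image("scene");C=cloud(p)
for u,v in[(370,5),(368,50),(375,85),(400,118),(430,150),(445,180),(443,215),(430,250),(405,295),(375,345),(350,390),(338,415)]: print(u,v,p["depth"][v,u],C[v,u])
q=ctrl.get_image("side");D=cloud(q)
for u,v in[(352,80),(365,108),(372,130),(388,160),(402,185)]:print("side",u,v,q["color"][v,u],D[v,u])
print(ctrl.read_state()["qpos"],ctrl.read_state()["tool_rot"],ctrl.read_state()["eef_pos"])
w=ctrl.get_image("wrist");save(w,"w0",1.2);print(np.array(w["t"]),np.array(w["R"]))
E
```

```text
370 5 248.23157 [ 401. -351.  523.]
368 50 263.26074 [ 402. -350.  496.]
375 85 1211.4548 [1036.  382.  226.]
400 118 279.66202 [ 420. -367.  452.]
430 150 283.42755 [ 436. -384.  432.]
445 180 286.76413 [ 442. -396.  412.]
443 215 292.9426 [ 439. -403.  388.]
430 250 301.16116 [ 430. -405.  362.]
405 295 311.95416 [ 412. -405.  326.]
375 345 324.05734 [ 388. -405.  284.]
350 390 333.36304 [ 366. -408.  245.]
338 415 340.40085 [ 354. -409.  220.]
side 352 80 [109 104  95] [ 426. -434.  368.]
side 365 108 [88 86 81] [ 383. -447.  283.]
side 372 130 [90 89 88] [ 358. -409.  222.]
side 388 160 [196 192 181] [ 291. -899.   -0.]
side 402 185 [110 107 102] [  149. -2241.  -534.]
[ 1.  1.  0.  2. -0.  1. -0.] [ 3. -0.  0.] [ 294. -580.  203.]
[-650.  -38.  378.] [[ 0. -1. -0.]
 [-1. -0.  0.]
 [-0. -0. -1.]]
```

View pics/w0.png

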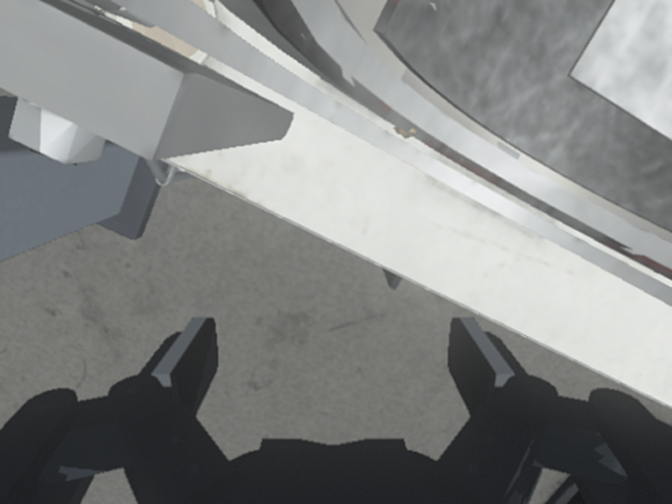

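The wrist picture shows only the bench edge and nearby furniture. A hanging cable crosses at about y=-405, between the tool and the work, so I'll map the obstacles before moving.

```bash
python3 - <<'E'
from h import *
np.set_printoptions(precision=3,suppress=True)
s=ctrl.read_state();print(s["tool_rot"],s["eef_pos"],s["width"],s["force"])
P=[]
for n in("scene","side","wrist"):
    p=ctrl.get_image(n);C=cloud(p);print(n,"cam at",-np.array(p["R"]).T@np.array(p["t"]))
    if n=="wrist":print(np.array(p["R"]));C=C[:260]
    else: P.append(C[p["depth"]>0])
    if n=="wrist": P.append(C[p["depth"][:260]>0])
C=np.vstack(P)
for lo,hi in((30,120),(120,260),(260,420),(420,700)):
    m=(C[:,2]>lo)&(C[:,2]<hi);H,_,_=np.histogram2d(C[m,0],C[m,1],[range(0,901,60),range(-840,481,60)])
    print(lo,hi,"rows x 0..,cols y -840..")
    for i,r in enumerate(H): print("%4d"%(i*60)," ".join("." if v<4 else "#" for v in r))
E
```

```text
[ 3.142 -0.     0.47 ] [ 294.315 -579.564  203.231] 85.40094542220727 [ 0.702 -1.555 -0.418]
scene cam at [ 223.704 -569.016  545.958]
side cam at [ 341.048 1065.39   519.339]
wrist cam at [ 360.117 -545.963  372.883]
[[ 0.452 -0.892 -0.   ]
 [-0.853 -0.432  0.292]
 [-0.261 -0.132 -0.956]]
30 120 rows x 0..,cols y -840..
   0 . . . . . . . . . . . . # # # # . . . . . .
  60 . . . . . . . . . . . . . # # . . . . . . .
 120 . . . . . . . . . . . . . . . . . . . . . .
 180 . . . . . . . . . . . . . . . . . . . . . .
 240 . . . . . . . # . . . . . . . . . . . . . .
 300 . . . . . . . # . . . . . . . . . . . . . .
 360 # # # # # # . . . . . . # # . . . . . . . .
 420 # # # # # # . . . . # # # # # . . . . . . .
 480 . . # # # # . . . . . # . . . . . . # # . .
 540 . . . . # # . . . . . . . # # # # . . # . .
 600 . . . # # # . # . . . . # # # # # . . . . .
 660 . . . . # # # # # # # # # . . # . . . . . .
 720 . . . . # # . # # # # # # . . . . . . . . .
 780 . . . # # # . # . # # # # . . . # # . . . .
 840 . . . . # # # # # # . . . . . . # # # . . .
120 260 rows x 0..,cols y -840..
   0 . . 
[... 1561 characters left out ...]
 . . . . . . .
  60 . . . . . . . . . . . # # # . . . . . . . .
 120 . . . . . . . . . . . # . . . . . . . . . .
 180 . . . . # # . . . . . . . . . . . . . . . .
 240 . . . . # # . . . . . . . . . . . . . . . .
 300 # . # . # # . . . . . . . . . . . . . . . .
 360 . # # # # # # # # . . . . . . . . . . . . .
 420 # . . # # # # # . . . . . . . . . . . . . .
 480 . . . # # # # # . . . . . . . . . . . . . .
 540 . # # # # . # . . . . . . . . . . . . . . .
 600 # # # # # . . . . . . . . . . . . . . . . .
 660 . . # # # # . . . . . . . . . . . . . . . .
 720 . . . . . . . . . . . . . . . . . . . . . .
 780 . . . . . . . . . . . . . . . . . . . . . .
 840 . . . . . . . . . . . . . . . . . . . . . .
```

The scene camera shows a clear corridor if I retract towards the base and swing round inside the cable (cable radius at least 490 mm).

```bash
python3 -m crank '[[[0,-0.8,-1,0,0,0.3],[0,-1,-0.8,0,0,0.3],[0,-1,-0.3,0,0,0.3],[0,-1,-0.2,0,0,0.3],[0,-1,0,0,0,0.3],[0,-1,0,0,0,0.3],[0,-1,0,0,0,0.3],[-0.2,-1,0,0,0,0.3]]]' 0
```

```text
clock: 1.87
eef_pos: [206.2, -358.5, 270.9]
tool_rot: [3.141, -0.0, 0.205]
force: [0.3, -0.2, -0.3]
width: 42.5
```

```bash
python3 - <<'E'
from h import *
np.set_printoptions(precision=1,suppress=True)
for n in("scene","side"):
    p=ctrl.get_image(n);C=cloud(p);ok=p["depth"].ravel()>0;C=C.reshape(-1,3)[ok];col=p["color"].reshape(-1,3).astype(int)[ok]
    m=(C[:,2]>12)&(C[:,2]<75)&(C[:,0]>350)&(C[:,0]<530)&(C[:,1]>-220)&(C[:,1]<60)
    H=(C[m,:2]//3).astype(int);g=np.zeros((70,100),np.uint8);g[H[:,0]-116,H[:,1]+75]=1
    k,l,_,_=cv2.connectedComponentsWithStats(g)[0:4]
    lab=l[H[:,0]-116,H[:,1]+75]
    for i in range(1,k):
        q=C[m][lab==i]
        if len(q)>10:
            t=q[:,2]>q[:,2].max()-12;print(n,q.mean(0),q[:,2].max(),"topcol",np.median(col[m][lab==i][t],0),len(q))
E
```

```text
scene [411.8 -75.2  39.8] 60.36344764003439 topcol [231. 208.  79.] 259
scene [420.  -22.7  40.7] 59.8432628219334 topcol [236.  131.5  58. ] 221
scene [455.8  37.4  38.5] 60.637379738972136 topcol [173.  63.  63.] 205
scene [467.1 -68.1  39.4] 60.16819466988267 topcol [57.  60.  60.5] 255
scene [ 474.7 -173.7   46.4] 70.82094902432846 topcol [230. 232. 230.] 437
side [411.9 -64.3  40.3] 60.67703448797173 topcol [137. 121.  41.] 110
side [421.6 -11.5  37.5] 60.260167444157226 topcol [136.   76.5  22.5] 138
side [457.2  48.9  37.3] 60.912151997410625 topcol [108.  33.  33.] 152
side [468.8 -57.2  40.3] 60.659522065974485 topcol [41. 41. 40.] 111
side [ 476.6 -161.7   45.7] 70.26299709480475 topcol [133.5 131.5 126.5] 136
```

```bash
python3 -m crank '[[[1,-0.55,0,0,0,0],[1,-0.55,0,0,0,0],[1,-0.6,0,0,0,0],[0.9,-0.8,0,0,0,0],[0.9,-0.8,0,0,0,0],[0.9,-0.8,0,0,0,0],[0.9,-0.8,0.2,0,0,0],[0.8,-0.8,0.5,0,0,0],[0.8,-0.8,0.6,0,0,0],[0.8,-0.8,0.6,0,0,0],[0.8,-0.8,0.6,0,0,0],[0,0,0,0,0,0]]]' 0
```

```text
clock: 2.97
eef_pos: [466.4, -53.2, 198.7]
tool_rot: [3.13, -0.022, 0.196]
force: [1.1, 0.6, 0.2]
width: 42.8
```

```bash
python3 - <<'E'
from h import *
np.set_printoptions(precision=1,suppress=True)
p=ctrl.get_image("wrist");save(p,"w1",1.4)
C=cloud(p)
for r in ctrl.search_frame("vial_1_mid",p):
    u,v=r["extent"][:2];print(np.array(r["extent"]),r["conf"],C[int(v),int(u)],p["color"][int(v),int(u)])
print("proj",proj(p,np.array([468.5,-62.6,58])),proj(p,np.array([468.5,-62.6,0])))
s=ctrl.read_state();print(s["eef_pos"],s["width"])
ok=(p["depth"]>0);Q=C[ok];m=(np.hypot(Q[:,0]-468,Q[:,1]+62)<25)&(Q[:,2]>52)&(Q[:,2]<66);print("cap top",np.median(Q[m],0),Q[m].min(0),Q[m].max(0))
E
```

```text
[285.2 184.8  22.   22.4] 0.9 [473.6 -61.2  57.6] [74 78 82]
[280.9 233.6  17.1  32.6] 0.72 [420.8 -67.   50. ] [123 114  64]
[236.  216.1  20.   30.5] 0.56 [430.  -19.6  49.3] [147  91  61]
proj (np.float64(285.38977433620744), np.float64(189.40745793773732)) (np.float64(283.5391727932678), np.float64(178.22451547317763))
[464.  -58.7 200.3] 42.349549084032404
cap top [469.9 -62.7  57.5] [461.5 -71.2  52.3] [477.6 -54.6  59.3]
```

View pics/w1.png

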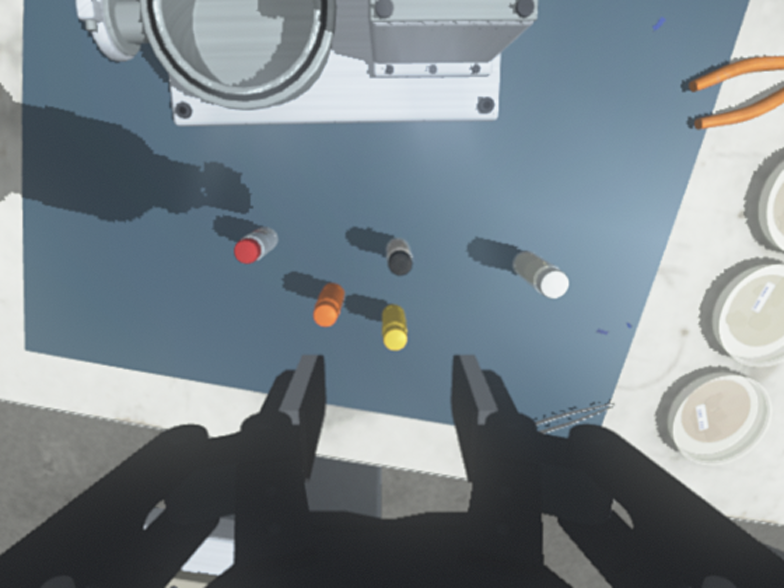

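The wrist view shows the black cap at (400,260), clear of yellow (395,330) and orange (326,310). This confirms the choice, so I descend to it.

```bash
python3 -m crank '[[[0.08,0.09,1,0,0,0],[0.08,0.08,1,0,0,0],[0,0,1,0,0,0],[0,0,0.9,0,0,0],[0,0,0,0,0,0],[0,0,0,0,0,0]]]' 0; python3 - <<'E'
from h import *
s=ctrl.read_state();print(s["eef_pos"],s["tool_rot"])
E
```

```text
clock: 3.57
eef_pos: [477.6, -74.9, 84.9]
tool_rot: [3.118, -0.031, 0.179]
force: [0.0, 0.3, 0.2]
width: 42.4
[477.61484436 -74.94776263  84.86290474] [ 3.11759828 -0.03056203  0.17902527]
```

```bash
cat > d.py <<'E'
# python3 d.py x y z [yaw]: print total shift (30 mm units) and turn (6 deg units) in tool axes
import sys,numpy as np
from scipy.spatial.transform import Rotation as Ro
from cell import ctrl
s=ctrl.read_state();a=[float(v) for v in sys.argv[1:]]
R=Ro.from_euler("xyz",s["tool_rot"]);T=Ro.from_euler("xyz",[np.pi,0,a[3] if len(a)>3 else s["tool_rot"][2]])
np.set_printoptions(precision=2,suppress=True)
print("pos",np.array(s["eef_pos"]),"rot",np.array(s["tool_rot"]),"w %.1f"%s["width"],"F",np.array(s["force"]))
print("shift",R.inv().apply(np.array(a[:3])-s["eef_pos"])/30,"(level axes",T.inv().apply(np.array(a[:3])-s["eef_pos"])/30,") turn",(R.inv()*T).as_rotvec()/np.radians(6))
E
python3 d.py 469.5 -62.7 84 0.2
```

```text
pos [477.61 -74.95  84.86] rot [ 3.12 -0.03  0.18] w 42.4 F [0.04 0.27 0.22]
shift [-0.19 -0.45  0.01] (level axes [-0.18 -0.45  0.03] ) turn [ 0.23 -0.29 -0.2 ]
```

```bash
python3 -m crank '[[[-0.19,-0.45,0.01,0.23,-0.29,-0.2],[0,0,0,0,0,0],[0,0,0,0,0,0]]]' 0; python3 d.py 469.5 -62.7 20 0.2
```

```text
clock: 3.82
eef_pos: [471.0, -66.3, 88.3]
tool_rot: [3.138, -0.003, 0.195]
force: [0.1, 0.2, -0.1]
width: 42.7
pos [471.   -66.33  88.25] rot [ 3.14 -0.    0.19] w 42.7 F [ 0.1   0.23 -0.09]
shift [-0.03 -0.14  2.27] (level axes [-0.03 -0.13  2.28] ) turn [ 0.03 -0.03 -0.05]
```

```bash
python3 -m crank '[[[-0.03,-0.15,0.5,0,0,0],[0,0,0.5,0,0,0],[0,0,0.3,0,0,0],[0,0,0.2,0,0,0]]]' 0; python3 d.py 469.5 -62.7 20 0.2
```

```text
clock: 4.15
eef_pos: [476.3, -66.0, 49.3]
tool_rot: [3.131, -0.021, 0.19]
force: [-0.1, 0.2, 0.7]
width: 42.8
pos [476.35 -66.04  49.28] rot [ 3.13 -0.02  0.19] w 42.8 F [-0.08  0.25  0.69]
shift [-0.22 -0.16  0.97] (level axes [-0.2  -0.15  0.98] ) turn [ 0.1 -0.2 -0.1]
```

```bash
python3 -m crank '[[[-0.25,-0.2,0.1,0.1,-0.2,-0.1],[-0.1,-0.05,0.3,0,-0.1,0],[-0.05,0,0.3,0,-0.1,0],[-0.05,0,0.3,0,-0.1,0]]]' 0; python3 d.py 469.5 -62.7 20 0.2
```

```text
clock: 4.48
eef_pos: [462.0, -62.2, 19.4]
tool_rot: [3.14, 0.031, 0.199]
force: [-0.0, 0.1, 0.7]
width: 42.7
pos [461.99 -62.21  19.43] rot [3.14 0.03 0.2 ] w 42.7 F [-0.03  0.1   0.67]
shift [ 0.24  0.07 -0.03] (level axes [ 0.24  0.07 -0.02] ) turn [ 0.01  0.3  -0.01]
```

```bash
python3 -m crank '[[[0.24,0.05,0,0,0.3,0],[0.05,0,0,0,0.05,0],[0,0,0,0,0,0]]]' 0; python3 d.py 469.5 -62.7 20 0.2
```

```text
clock: 4.73
eef_pos: [469.9, -61.4, 15.8]
tool_rot: [3.141, -0.001, 0.2]
force: [-0.0, 0.4, -0.5]
width: 42.5
pos [469.88 -61.41  15.81] rot [ 3.14 -0.    0.2 ] w 42.5 F [-0.03  0.38 -0.51]
shift [-0.02  0.04 -0.14] (level axes [-0.02  0.04 -0.14] ) turn [ 0.   -0.01  0.  ]
```

Positioned well. Now I close on the vial and lift.

```bash
python3 -m crank '[[[0,0,-0.1,0,0,0],[0,0,0,0,0,0],[0,0,0,0,0,0],[0,0,0,0,0,0],[0,0,0,0,0,0],[0,0,0,0,0,0],[0,0,0,0,0,0]]]' 1; python3 d.py 469.5 -62.7 20 0.2
```

```text
clock: 5.32
eef_pos: [470.0, -61.3, 19.3]
tool_rot: [3.141, 0.0, 0.201]
force: [-0.1, -0.2, -0.5]
width: 15.9
pos [470.03 -61.33  19.29] rot [3.14 0.   0.2 ] w 15.9 F [-0.13 -0.17 -0.53]
shift [-0.03  0.04 -0.02] (level axes [-0.03  0.04 -0.02] ) turn [0.01 0.   0.01]
```

```bash
python3 -m crank '[[[0,0,-0.3,0,0,0],[0,0,-0.7,0,0,0],[0,-0.3,-1,0,0,0],[0,-0.5,-1,0,0,0],[0,-0.7,-1,0,0,0],[0,-0.8,-0.8,0,0,0],[0,-0.8,-0.5,0,0,0],[0,0,0,0,0,0],[0,0,0,0,0,0]]]' 1; python3 d.py 604 61 160 0.2
python3 - <<'E'
from h import *
from scipy.optimize import least_squares
np.set_printoptions(precision=1,suppress=True)
p=ctrl.get_image("wrist");save(p,"w2",1.4);C=cloud(p);Q=C[p["depth"]>0]
# rim
m=(Q[:,2]>62)&(Q[:,2]<72)&(np.hypot(Q[:,0]-604,Q[:,1]-61)<75)
b=Q[m];r=np.hypot(b[:,0]-604,b[:,1]-61);print(len(b),np.median(b[:,2]),np.histogram(r,bins=range(0,80,5)))
m=(Q[:,2]>7)&(Q[:,2]<15)&(Q[:,0]>500)&(Q[:,0]<760)&(Q[:,1]<150)&(Q[:,1]>-150);print(cv2.minAreaRect(Q[m][:,:2].astype(np.float32)))
for q in("pot_rim","pot_floor"):
  for r in ctrl.search_frame(q,p)[:2]:print(q,np.array(r["extent"]),r["conf"])
E
```

```text
clock: 6.07
eef_pos: [449.8, 33.1, 189.6]
tool_rot: [-3.141, -0.0, 0.197]
force: [0.5, 0.5, 0.0]
width: 15.8
pos [449.84  33.11 189.65] rot [-3.14 -0.    0.2 ] w 15.8 F [0.49 0.51 0.02]
shift [5.22 0.1  0.99] (level axes [5.22 0.11 0.99] ) turn [-0.01 -0.   -0.02]
3341 66.99779334754292 (array([   0,    0,    0,    0,    0,    0,    0,    0,  385, 1170, 1324,
        462,    0,    0,    0]), array([ 0,  5, 10, 15, 20, 25, 30, 35, 40, 45, 50, 55, 60, 65, 70, 75]))
((590.7843017578125, 9.4659423828125), (74.0380859375, 239.69183349609375), 12.337976455688477)
pot_rim [341.9  43.8 367.   86.9] 0.74
pot_rim [475.9 199.   57.5  38.8] 0.26
pot_floor [342.9  41.  367.4  82. ] 0.72
```

View pics/w2.png

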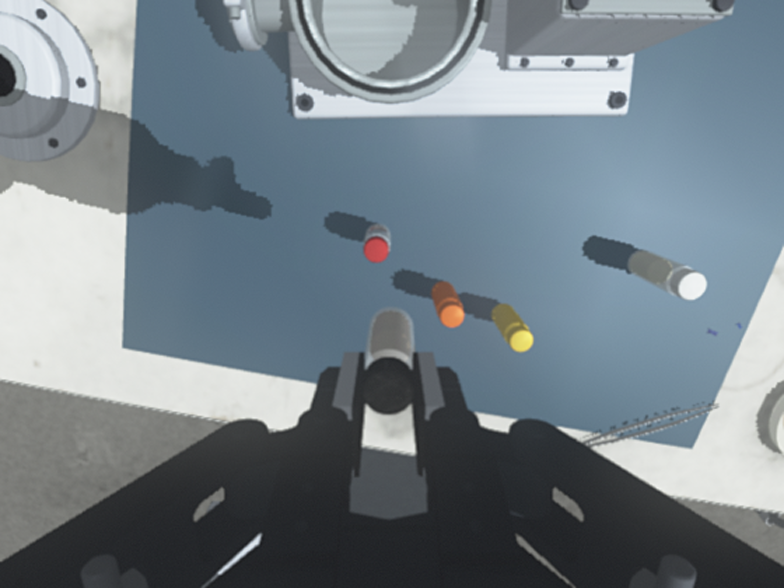

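The vial is held upright at (390,370), and the pot's mouth shows at (395,40). Next I move over the pot.

```bash
python3 -m crank '[[[0.6,0,0,0,0,0],[1,0,0.1,0,0,0],[1,0,0.2,0,0,0],[1,0,0.2,0,0,0],[0.8,0,0.1,0,0,0],[0.4,0,0,0,0,0],[0.1,0,0,0,0,0],[0,0,0,0,0,0]]]' 1; python3 d.py 604 61 150 0.2
python3 - <<'E'
from h import *
from scipy.optimize import least_squares
np.set_printoptions(precision=1,suppress=True)
for n in("side","scene","wrist"):
    p=ctrl.get_image(n);C=cloud(p);Q=C[p["depth"]>0];Q=Q[(Q[:,2]>63)&(Q[:,2]<70)]
    c=np.array([604,61.])
    for _ in range(4):
        r=np.hypot(*(Q[:,:2]-c).T);b=Q[(r>42)&(r<61)]
        f=lambda k:np.maximum(0,np.hypot(*(b[:,:2]-k).T)-58)+np.maximum(0,45-np.hypot(*(b[:,:2]-k).T))
        c=least_squares(f,c,loss="soft_l1").x
    print(n,c,len(b),np.median(b[:,2]))
E
```

```text
clock: 6.88
eef_pos: [592.4, 47.3, 156.4]
tool_rot: [3.139, 0.026, 0.179]
force: [0.8, -0.6, -0.5]
width: 16.2
pos [592.37  47.34 156.42] rot [3.14 0.03 0.18] w 16.2 F [ 0.82 -0.6  -0.45]
shift [ 0.47 -0.38  0.2 ] (level axes [ 0.47 -0.37  0.21] ) turn [ 0.02  0.25 -0.2 ]
side [604.4  65. ] 420 67.91545900487006
scene [605.6  62.2] 535 67.50458821369703
wrist [605.9  63.2] 6000 67.0739841285412
```

```bash
python3 -m crank '[[[0.44,-0.51,0.2,0.02,0.25,-0.2],[0.1,-0.1,0.3,0,0.05,0],[0,0,0.3,0,0,0],[0,0,0,0,0,0]]]' 1; python3 d.py 605 62.5 42 0.2
```

```text
clock: 7.37
eef_pos: [600.6, 66.5, 133.1]
tool_rot: [3.14, -0.005, 0.199]
force: [0.2, 0.1, -0.6]
width: 15.8
pos [600.62  66.48 133.09] rot [ 3.14 -0.    0.2 ] w 15.8 F [ 0.18  0.06 -0.57]
shift [0.1  0.15 3.04] (level axes [0.12 0.16 3.04] ) turn [ 0.02 -0.05 -0.01]
```

```bash
python3 -m crank '[[[0.1,0.15,0.5,0,-0.05,0],[0,0,0.6,0,0,0],[0,0,0.6,0,0,0],[0,0,0.4,0,0,0],[0,0,0.2,0,0,0]]]' 1; python3 d.py 605 62.5 42 0.2
```

```text
clock: 7.78
eef_pos: [603.6, 58.6, 63.6]
tool_rot: [3.137, 0.001, 0.196]
force: [-0.1, -0.6, 0.1]
width: 16.3
pos [603.55  58.58  63.58] rot [3.14 0.   0.2 ] w 16.3 F [-0.1  -0.59  0.1 ]
shift [ 0.07 -0.12  0.72] (level axes [ 0.07 -0.12  0.72] ) turn [ 0.05  0.01 -0.04]
```

```bash
python3 -m crank '[[[0.07,-0.12,0.3,0.05,0,-0.04],[0,0,0.3,0,0,0],[0,0,0.15,0,0,0],[0,0,0,0,0,0]]]' 1; python3 d.py 605 62.5 39.5 0.2
```

```text
clock: 8.12
eef_pos: [604.5, 61.9, 38.8]
tool_rot: [-3.141, 0.002, 0.199]
force: [0.7, 1.9, -0.1]
width: 16.2
pos [604.5   61.87  38.77] rot [-3.14  0.    0.2 ] w 16.2 F [ 0.74  1.9  -0.08]
shift [ 0.02 -0.02 -0.02] (level axes [ 0.02 -0.02 -0.02] ) turn [-0.    0.02 -0.01]
```

```bash
python3 -m crank '[[[0,0,0,0,0,0],[0,0,0,0,0,0],[0,0,0,0,0,0],[0,0,0,0,0,0]]]' 0.2; python3 -m crank '[[[0,0,-0.3,0,0,0],[0,0,-0.6,0,0,0],[0,0,-0.8,0,0,0],[0,0,-1,0,0,0],[0,0,-1,0,0,0],[-0.2,0,-0.9,0,0,0],[0,0,-0.3,0,0,0],[0,0,0,0,0,0]]]'; python3 d.py 520.7 316.3 170 0.2
python3 - <<'E'
from h import *
p=ctrl.get_image("wrist");save(p,"w3",1.2);C=cloud(p);Q=C[p["depth"]>0]
m=(np.hypot(Q[:,0]-605,Q[:,1]-62.5)<30)&(Q[:,2]>70)&(Q[:,2]<85);print(m.sum(),np.median(Q[m],0))
E
```

```text
clock: 8.45
eef_pos: [605.6, 62.2, 40.1]
tool_rot: [-3.141, -0.0, 0.199]
force: [-1.1, -0.7, -0.7]
width: 34.3
clock: 9.12
eef_pos: [599.6, 61.2, 198.7]
tool_rot: [-3.141, -0.003, 0.2]
force: [0.3, 1.3, 0.2]
width: 34.0
pos [599.6   61.21 198.74] rot [-3.14 -0.    0.2 ] w 34.0 F [0.32 1.3  0.2 ]
shift [-0.89 -8.86  0.96] (level axes [-0.89 -8.86  0.96] ) turn [-0.   -0.03 -0.  ]
290 [605.37651192  60.50633937  77.42608886]
```

View pics/w3.png

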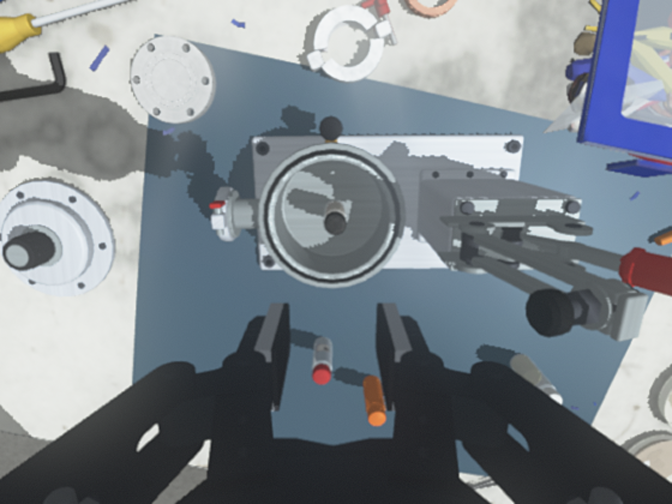

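The vial stands upright near the chamber centre, at (336,222). The raised clamp is at right, (550,310), and the lid boss at left, (25,250). From this view I fit the rim and plate, then go to the lid.

```bash
python3 - <<'E'
from h import *
from scipy.optimize import least_squares
np.set_printoptions(precision=1,suppress=True)
p=ctrl.get_image("wrist");C=cloud(p);ok=p["depth"]>0;Q=C[ok];col=p["color"][ok].astype(int);A=Q
R=Q[(Q[:,2]>63)&(Q[:,2]<71)];c=np.array([605,62.])
for _ in range(4):
    r=np.hypot(*(R[:,:2]-c).T);b=R[(r>42)&(r<61)]
    f=lambda k:np.maximum(0,np.hypot(*(b[:,:2]-k).T)-58)+np.maximum(0,45-np.hypot(*(b[:,:2]-k).T))
    c=least_squares(f,c,loss="soft_l1").x
print("rim",c,len(b),np.median(b[:,2]),np.histogram(np.hypot(*(R[:,:2]-c).T),bins=range(38,66,2))[0])
m=(Q[:,2]>7)&(Q[:,2]<15)&(Q[:,0]>500)&(Q[:,0]<760)&(Q[:,1]<150)&(Q[:,1]>-150);
g=cv2.minAreaRect(Q[m][:,:2].astype(np.float32));print(g)
m=(np.hypot(Q[:,0]-521,Q[:,1]-316)<40)&(Q[:,2]>35)&(Q[:,2]<62);b=Q[m];f=lambda k:np.maximum(0,np.hypot(*(b[:,:2]-k).T)-14.5)
if len(b)>20:
  t=b[b[:,2]>b[:,2].max()-4];print("boss top",t.mean(0),len(t),t.min(0),t.max(0))
E
python3 -m crank '[[[-0.1,-1,0,0,0,0],[-0.1,-1,0,0,0,0],[-0.1,-1,0,0,0,0],[-0.1,-1,0,0,0,0],[-0.1,-1,0,0,0,0],[-0.1,-1,0,0,0,0],[-0.1,-0.8,0.2,0,0,0],[-0.2,-0.4,0.2,0,0,0],[-0.2,-0.1,0.1,0,0,0],[0,0,0,0,0,0]]]' -0.2;  python3 d.py 520.7 316.3 140 0.2
```

```text
rim [605.8  63.1] 4719 67.09962831730422 [  0   0   0 536 679 725 746 712 766 550   3   5  25]
((640.5418701171875, 20.486099243164062), (246.21609497070312, 233.4519805908203), 84.92700958251953)
boss top [521.7 316.2  57.1] 538 [507.5 302.3  55.6] [535.5 331.3  59.6]
clock: 10.05
eef_pos: [510.4, 271.1, 159.7]
tool_rot: [3.134, 0.033, 0.195]
force: [-0.6, -1.1, -0.7]
width: 51.1
pos [510.41 271.12 159.7 ] rot [3.13 0.03 0.19] w 51.1 F [-0.58 -1.09 -0.72]
shift [ 0.65 -1.42  0.62] (level axes [ 0.64 -1.41  0.66] ) turn [ 0.08  0.32 -0.05]
```

```bash
python3 -m crank '[[[0.5,-0.9,0,0.08,0.32,-0.05],[0.17,-0.55,0.2,0,0,0],[0.03,-0.1,0.3,0,0,0],[0,0,0.2,0,0,0],[0,0,0,0,0,0]]]' -0.2;  python3 d.py 521.5 316.4 60 0.2
```

```text
clock: 10.47
eef_pos: [522.6, 314.1, 131.9]
tool_rot: [3.134, 0.007, 0.194]
force: [-0.6, 0.3, -0.1]
width: 51.1
pos [522.57 314.11 131.86] rot [3.13 0.01 0.19] w 51.1 F [-0.58  0.29 -0.05]
shift [-0.   -0.1   2.39] (level axes [-0.02 -0.08  2.4 ] ) turn [ 0.07  0.07 -0.06]
```

```bash
python3 - <<'E'
from h import *
np.set_printoptions(precision=1,suppress=True)
p=ctrl.get_image("wrist");C=cloud(p);Q=C[p["depth"]>0]
m=(np.hypot(Q[:,0]-521,Q[:,1]-316)<30)&(Q[:,2]>54)&(Q[:,2]<61);t=Q[m];print(t.mean(0),t.min(0),t.max(0),len(t),cv2.minEnclosingCircle(t[:,:2].astype(np.float32)))
E
```

```text
[521.4 317.   57. ] [506.3 302.7  54.1] [534.9 331.2  59.2] 1013 ((520.7648315429688, 317.0407409667969), 14.452483177185059)
```

Boss at (521,317). Descending.

```bash
python3 -m crank '[[[-0.02,-0.1,0.4,0.07,0.07,-0.06],[0,0,0.5,0,0,0],[0,0,0.5,0,0,0],[0,0,0.3,0,0,0],[0,0,0.1,0,0,0]]]' -0.2;  python3 d.py 521 317 33 0.2
```

```text
clock: 10.93
eef_pos: [525.4, 309.1, 77.9]
tool_rot: [3.138, -0.003, 0.191]
force: [0.0, -0.2, 0.1]
width: 51.1
pos [525.4  309.11  77.87] rot [ 3.14 -0.    0.19] w 51.1 F [ 0.03 -0.2   0.13]
shift [-0.1  -0.29  1.49] (level axes [-0.09 -0.29  1.5 ] ) turn [ 0.04 -0.03 -0.09]
```

```bash
python3 -m crank '[[[-0.1,-0.29,0.3,0.04,-0.03,-0.09],[-0.05,-0.05,0.3,0,0,0],[0,-0.05,0.3,0,0,0],[0,-0.03,0.2,0,0,0],[0,0,0,0,0,0]]]' -0.2;  python3 d.py 521 317 33 0.2
```

```text
clock: 11.35
eef_pos: [519.0, 320.3, 42.6]
tool_rot: [-3.141, -0.0, 0.199]
force: [0.5, 0.1, 0.4]
width: 51.4
pos [519.   320.34  42.56] rot [-3.14 -0.    0.2 ] w 51.4 F [0.54 0.1  0.38]
shift [0.04 0.12 0.32] (level axes [0.04 0.12 0.32] ) turn [-0.   -0.   -0.01]
```

```bash
python3 -m crank '[[[0.05,0.12,0.25,0,0,0],[0,0,0.08,0,0,0],[0,0,0,0,0,0]]]' -0.2;  python3 d.py 521 317 33 0.2
```

```text
clock: 11.6
eef_pos: [521.5, 317.4, 31.7]
tool_rot: [-3.141, -0.001, 0.2]
force: [-0.8, -0.1, 0.6]
width: 51.2
pos [521.53 317.38  31.71] rot [-3.14 -0.    0.2 ] w 51.2 F [-0.85 -0.14  0.56]
shift [-0.02  0.01 -0.04] (level axes [-0.02  0.01 -0.04] ) turn [-0.   -0.01 -0.  ]
```

```bash
python3 -m crank '[[[0,0,-0.05,0,0,0],[0,0,0,0,0,0],[0,0,0,0,0,0],[0,0,0,0,0,0],[0,0,0,0,0,0],[0,0,0,0,0,0]]]' 1;  python3 d.py 521 317 33 0.2; python3 -m crank '[[[0,0,-0.3,0,0,0],[0,0,-0.5,0,0,0],[0,0,-0.8,0,0,0],[0,0,-1,0,0,0],[0,0,-1,0,0,0],[0,0,-0.8,0,0,0],[0,0,-0.3,0,0,0],[0,0,0,0,0,0]]]' 1;  python3 d.py 605.6 63 170 0.2
```

```text
clock: 12.1
eef_pos: [522.7, 317.4, 34.6]
tool_rot: [-3.141, -0.003, 0.199]
force: [-0.2, 0.1, 0.1]
width: 0.3
pos [522.7  317.36  34.55] rot [-3.14 -0.    0.2 ] w 0.3 F [-0.17  0.1   0.07]
shift [-0.06  0.    0.05] (level axes [-0.06  0.    0.05] ) turn [-0.01 -0.03 -0.01]
clock: 12.77
eef_pos: [521.2, 316.9, 184.7]
tool_rot: [-3.141, -0.002, 0.2]
force: [0.3, 0.3, -0.5]
width: 0.1
pos [521.23 316.95 184.72] rot [-3.14 -0.    0.2 ] w 0.1 F [ 0.33  0.34 -0.48]
shift [1.08 8.85 0.49] (level axes [1.07 8.85 0.49] ) turn [-0.   -0.01 -0.  ]
```

The fingers closed on nothing (width 0.3). I look before retrying.

```bash
python3 - <<'E'
from h import *
np.set_printoptions(precision=1,suppress=True)
p=ctrl.get_image("wrist");C=cloud(p);ok=p["depth"]>0;save(p,"w4",1.2);Q=C[ok]
m=(np.hypot(Q[:,0]-521,Q[:,1]-316)<90)&(Q[:,2]>54)&(Q[:,2]<64);t=Q[m];print(t.mean(0) if len(t) else 0,len(t))
q=ctrl.get_image("side");C=cloud(q);Q=C[q["depth"]>0];m=(np.hypot(Q[:,0]-521,Q[:,1]-316)<100)&(Q[:,2]>40)&(Q[:,2]<64);t=Q[m];print(len(t),t.mean(0) if len(t) else 0)
E
```

```text
[521.2 316.9  57. ] 717
227 [518.6 323.2  53.3]
```

View pics/w4.png

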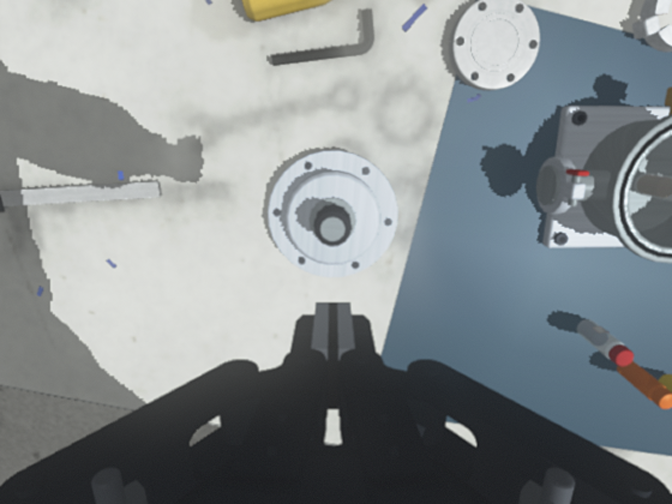

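The lid has not moved: its boss is at (332,225) in the picture. I check whether the fingertips really are where the reported TCP says.

```bash
python3 - <<'E'
from h import *
np.set_printoptions(precision=1,suppress=True)
p=ctrl.get_image("wrist");C=cloud(p);s=ctrl.read_state();e=np.array(s["eef_pos"]);print(e,s["width"])
print("proj tcp",np.array(proj(p,e)))
for v in range(246,300,6):print(v,p["depth"][v,[270,274,284,288]],C[v,272],C[v,286])
for n in("scene","side"):
    q=ctrl.get_image(n);D=cloud(q)
    print(n,np.array(proj(q,e)));Q=D[q["depth"]>0];m=(np.hypot(Q[:,0]-e[0],Q[:,1]-e[1])<45)&(Q[:,2]>120);t=Q[m];
    if len(t):print(len(t),"lowest",t[np.argsort(t[:,2])[:5]])
E
```

```text
[519.4 315.7 181. ] -0.06029771043515292
proj tcp [277.9 245.6]
246 [382.6   0.  382.7 382.4] [439.4 305.8  -0.7] [442.7 290.   -0.6]
252 [151.7 151.  150.9 151.2] [529.9 320.7 213.8] [531.  314.4 213.4]
258 [143.9 145.9 145.7 145.4] [530.  320.6 220.3] [530.7 314.5 219.2]
264 [139.8 138.8 137.7 138.9] [530.4 320.6 226.7] [531.3 314.8 226.3]
270 [134.5 134.1 134.3 133.1] [529.4 320.3 230.1] [531.3 314.9 231.5]
276 [129.2 129.9 128.5 128.8] [530.  320.4 236.2] [530.9 315.  235.9]
282 [125.9 124.7 124.8 125.2] [530.  320.3 240.8] [530.6 315.  239.9]
288 [121.  120.5 120.9 120.1] [529.5 320.2 244.3] [531.2 315.3 245.4]
294 [119.5 119.7 119.7 114.6] [528.  319.9 245.9] [530.4 315.2 248.1]
scene [219.2 140.4]
3666 lowest [[516.9 309.3 209.6]
 [525.  310.9 210. ]
 [522.7 311.3 210.3]
 [513.9 307.5 210.8]
 [520.  310.6 211.1]]
side [269.1 232.4]
7309 lowest [[518.1 318.7 210. ]
 [514.5 318.9 210.3]
 [516.1 319.4 210.5]
 [526.5 321.4 210.6]
 [524.7 321.3 210.7]]
```

All three cameras agree that the real fingertips end about 28 mm above the reported TCP, though x and y agree. The vial was therefore held by its cap. I will allow for this and grip the boss at reported z of about 3.

```bash
python3 -m crank '[[[0,0,0.5,0,0,0],[0,0,0.9,0,0,0],[0,0,0.9,0,0,0],[0,0,0.7,0,0,0],[0,0,0.5,0,0,0],[0,0,0.2,0,0,0],[0,0,0,0,0,0]]]' -0.2;  python3 d.py 521.2 317 3 0.2
```

```text
clock: 13.6
eef_pos: [513.4, 311.9, 55.6]
tool_rot: [3.134, 0.019, 0.2]
force: [0.8, -0.7, -0.2]
width: 51.2
pos [513.39 311.87  55.6 ] rot [3.13 0.02 0.2 ] w 51.2 F [ 0.76 -0.68 -0.24]
shift [ 0.32 -0.13  1.75] (level axes [ 0.29 -0.12  1.75] ) turn [0.07 0.18 0.  ]
```

```bash
python3 -m crank '[[[0.32,-0.13,0.1,0.07,0.18,0],[0.06,-0.02,0.3,0,0,0],[0,0,0.3,0,0,0],[0,0,0.2,0,0,0],[0,0,0,0,0,0]]]' -0.2;  python3 d.py 521.2 317 3 0.2
```

```text
clock: 14.02
eef_pos: [525.8, 320.0, 26.9]
tool_rot: [-3.14, -0.004, 0.2]
force: [-0.4, -0.0, 0.6]
width: 51.5
pos [525.8  320.04  26.86] rot [-3.14 -0.    0.2 ] w 51.5 F [-0.45 -0.02  0.59]
shift [-0.17  0.07  0.79] (level axes [-0.17  0.07  0.8 ] ) turn [-0.01 -0.03  0.  ]
```

```bash
python3 -m crank '[[[-0.15,0.06,0.3,0,0,0],[0,0,0.3,0,0,0],[0,0,0.1,0,0,0],[0,0,0,0,0,0]]]' -0.2;  python3 d.py 521.2 317 3 0.2
```

```text
clock: 14.35
eef_pos: [523.1, 318.3, 5.7]
tool_rot: [-3.139, -0.006, 0.2]
force: [0.0, 0.7, 0.1]
width: 51.5
pos [523.08 318.26   5.7 ] rot [-3.14 -0.01  0.2 ] w 51.5 F [0.03 0.71 0.11]
shift [-0.07  0.03  0.09] (level axes [-0.07  0.03  0.09] ) turn [-0.02 -0.06  0.  ]
```

```bash
python3 -m crank '[[[-0.07,0.03,0.09,-0.02,-0.06,0],[0,0,0,0,0,0],[0,0,0,0,0,0],[0,0,0,0,0,0],[0,0,0,0,0,0],[0,0,0,0,0,0],[0,0,0,0,0,0]]]' 1;  python3 d.py 521.2 317 3 0.2
```

```text
clock: 14.93
eef_pos: [521.5, 317.3, 3.4]
tool_rot: [-3.141, -0.0, 0.2]
force: [-0.5, 0.2, -2.1]
width: 27.2
pos [521.52 317.34   3.37] rot [-3.14 -0.    0.2 ] w 27.2 F [-0.5   0.17 -2.06]
shift [-0.01  0.01  0.01] (level axes [-0.01  0.01  0.01] ) turn [-0.01 -0.    0.  ]
```

Boss gripped. Lifting and carrying it over the pot.

```bash
python3 -m crank '[[[0,0,-0.3,0,0,0],[0,0,-0.5,0,0,0],[0,0,-0.7,0,0,0],[0,0,-0.8,0,0,0],[0,0,-0.8,0,0,0],[0,0,-0.8,0,0,0],[0,0,-0.6,0,0,0],[0,0,-0.3,0,0,0],[0,0,0,0,0,0]]]' 1;  python3 d.py 605.6 63 110 0.2
```

```text
clock: 15.68
eef_pos: [519.2, 315.3, 155.2]
tool_rot: [3.14, 0.006, 0.201]
force: [0.6, -0.8, -3.6]
width: 27.5
pos [519.15 315.3  155.23] rot [3.14 0.01 0.2 ] w 27.5 F [ 0.58 -0.81 -3.59]
shift [1.16 8.81 1.52] (level axes [1.15 8.82 1.51] ) turn [0.02 0.05 0.01]
```

```bash
python3 -m crank '[[[0.1,0.5,0,0,0,0],[0.15,0.8,0,0,0,0],[0.15,0.9,0,0,0,0],[0.15,0.9,0,0,0,0],[0.15,0.9,0,0,0,0],[0.15,0.9,0,0,0,0],[0.15,0.8,0,0,0,0],[0.1,0.5,0,0,0,0],[0,0.2,0,0,0,0],[0,0,0,0,0,0],[0,0,0,0,0,0]]]' 1;  python3 d.py 605.6 63 110 0.2
```

```text
clock: 16.6
eef_pos: [584.4, 126.6, 144.1]
tool_rot: [3.14, 0.023, 0.206]
force: [-0.3, 0.3, -2.9]
width: 27.3
pos [584.36 126.56 144.12] rot [3.14 0.02 0.21] w 27.3 F [-0.26  0.31 -2.86]
shift [0.28 2.22 1.13] (level axes [0.27 2.22 1.14] ) turn [0.01 0.22 0.06]
```

```bash
python3 -m crank '[[[0.1,0.4,0,0.01,0.22,0.06],[0.1,0.6,0,0,0,0],[0.08,0.6,0,0,0,0],[0,0.4,0,0,0,0],[0,0.1,0,0,0,0],[0,0,0,0,0,0]]]' 1;  python3 d.py 605.6 63 110 0.2
```

```text
clock: 17.1
eef_pos: [601.1, 78.0, 141.7]
tool_rot: [-3.133, 0.004, 0.216]
force: [0.5, 0.5, -3.4]
width: 27.7
pos [601.07  77.96 141.68] rot [-3.13  0.    0.22] w 27.7 F [ 0.5   0.48 -3.45]
shift [0.04 0.53 1.05] (level axes [0.05 0.52 1.06] ) turn [-0.08  0.04  0.15]
```

```bash
python3 -m crank '[[[0.04,0.45,0.2,-0.08,0.04,0.15],[0,0.08,0.3,0,0,0],[0,0,0.3,0,0,0],[0,0,0,0,0,0]]]' 1;  python3 d.py 605.6 63 80 0.2
```

```text
clock: 17.43
eef_pos: [604.9, 66.1, 115.3]
tool_rot: [-3.14, -0.001, 0.203]
force: [0.1, -0.3, -2.8]
width: 27.4
pos [604.93  66.05 115.3 ] rot [-3.14 -0.    0.2 ] w 27.4 F [ 0.14 -0.26 -2.8 ]
shift [0.   0.11 1.18] (level axes [0.   0.1  1.18] ) turn [-0.02 -0.01  0.03]
```

```bash
python3 -m crank '[[[0,0.11,0.3,0,0,0],[0,0,0.3,0,0,0],[0,0,0.3,0,0,0],[0,0,0,0,0,0],[0,0,0,0,0,0]]]' 1;  python3 d.py 605.6 63 72 0.2
python3 - <<'E'
from h import *
p=ctrl.get_image("side");save(p,"s5",4,(170,160,320,290))
E
```

```text
clock: 17.85
eef_pos: [604.2, 64.6, 83.4]
tool_rot: [-3.138, 0.002, 0.205]
force: [1.1, 0.6, -2.9]
width: 27.5
pos [604.2   64.59  83.42] rot [-3.14  0.    0.21] w 27.5 F [ 1.1   0.65 -2.86]
shift [0.04 0.06 0.38] (level axes [0.04 0.06 0.38] ) turn [-0.03  0.02  0.05]
```

View pics/s5.png

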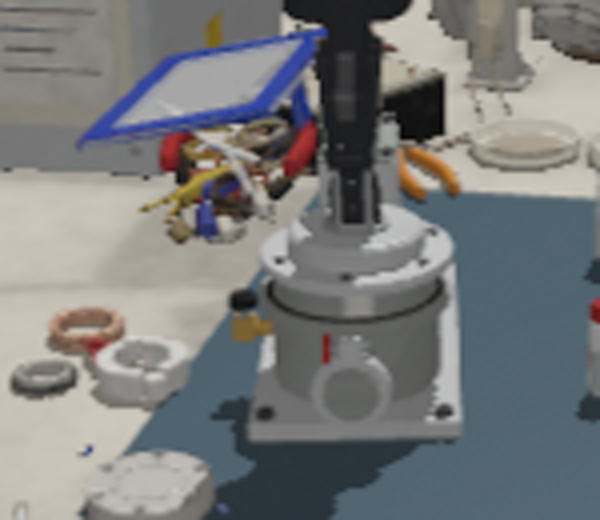

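The side view shows the lid level just above the chamber. Its centre at x≈358 matches the pot's at ≈357. I lower it gently.

```bash
python3 -m crank '[[[0.04,0.06,0.1,-0.03,0.02,0.05],[0,0,0.15,0,0,0],[0,0,0.15,0,0,0],[0,0,0.1,0,0,0],[0,0,0,0,0,0]]]' 1;  python3 d.py 605.6 63 65 0.2
```

```text
clock: 18.32
eef_pos: [606.9, 63.2, 68.1]
tool_rot: [3.141, -0.003, 0.2]
force: [-0.5, -0.2, -2.3]
width: 27.1
pos [606.88  63.2   68.15] rot [ 3.14 -0.    0.2 ] w 27.1 F [-0.53 -0.24 -2.28]
shift [-0.04 -0.    0.1 ] (level axes [-0.04 -0.    0.1 ] ) turn [ 0.   -0.02 -0.  ]
```

```bash
python3 -m crank '[[[-0.03,0,0.1,0,-0.02,0],[0,0,0.08,0,0,0],[0,0,0.05,0,0,0],[0,0,0,0,0,0]]]' 1;  python3 d.py 605.6 63 65 0.2
```

```text
clock: 18.65
eef_pos: [606.7, 63.2, 66.1]
tool_rot: [3.141, -0.003, 0.199]
force: [0.5, -0.5, -3.8]
width: 27.2
pos [606.7   63.16  66.05] rot [ 3.14 -0.    0.2 ] w 27.2 F [ 0.53 -0.49 -3.78]
shift [-0.04 -0.    0.03] (level axes [-0.04 -0.    0.04] ) turn [ 0.01 -0.03 -0.01]
```

```bash
python3 -m crank '[[[-0.03,0,0.12,0,-0.02,0],[0,0,0.12,0,0,0],[0,0,0.12,0,0,0],[0,0,0.12,0,0,0]]]' 1;  python3 d.py 605.6 63 65 0.2
```

```text
clock: 18.98
eef_pos: [607.2, 63.1, 65.3]
tool_rot: [3.139, -0.005, 0.198]
force: [-9.0, -1.9, 24.6]
width: 27.6
pos [607.19  63.13  65.28] rot [ 3.14 -0.01  0.2 ] w 27.6 F [-9.01 -1.91 24.65]
shift [-0.05 -0.01  0.01] (level axes [-0.05 -0.01  0.01] ) turn [ 0.03 -0.05 -0.02]
```

Contact came at 65.3, and 65 is expected when home. I release and back off.

```bash
python3 -m crank '[[[-0.03,0,-0.03,0,0,0],[0,0,0,0,0,0],[0,0,0,0,0,0],[0,0,0,0,0,0]]]' -0.1; python3 -m crank '[[[0,0,-0.3,0,0,0],[0,0,-0.6,0,0,0],[0,0,-0.8,0,0,0],[0,0,-1,0,0,0],[0,-0.2,-1,0,0,0],[0,-0.5,-0.5,0,0,0],[0,-0.3,0,0,0,0],[0,0,0,0,0,0]]]' -0.1
python3 - <<'E'
from h import *
from scipy.optimize import least_squares
np.set_printoptions(precision=2,suppress=True)
for n in("wrist","side","scene"):
    p=ctrl.get_image(n);C=cloud(p);Q=C[p["depth"]>0]
    r=np.hypot(Q[:,0]-605.7,Q[:,1]-63.1)
    for nm,a,b,lo,hi in(("flange",44,55,60,86),("crown",20,38,80,100),("boss",0,12,105,128)):
        t=Q[(r>a)&(r<b)&(Q[:,2]>lo)&(Q[:,2]<hi)]
        if len(t)<30: print(n,nm,len(t));continue
        k=np.linalg.lstsq(np.c_[t[:,:2]-[605.7,63.1],np.ones(len(t))],t[:,2],rcond=None)[0]
        print(n,nm,len(t),np.median(t,0),"slope deg",np.degrees(k[:2]),"z0",k[2])
    col=p["color"][p["depth"]>0].astype(int);u=np.array([-.211,.977]);d=Q[:,:2]-[605.7,63.1]
    ly=d@u;lx=d@np.array([.977,.211])
    h=(col[:,0]>100)&(col[:,1]<60)&(col[:,2]<70)&(abs(lx)<25)&(ly<-90)&(ly>-270)&(Q[:,2]>130)
    if h.sum()>10:
        L=np.c_[lx,ly,Q[:,2]][h];print("handle",h.sum(),L.mean(0),L[L[:,2].argmin()],L[L[:,2].argmax()])
    save(p,"e_"+n)
E
python3 d.py 605.6 63 65 0.2
```

```text
clock: 19.32
eef_pos: [608.7, 63.4, 68.8]
tool_rot: [3.138, -0.011, 0.198]
force: [0.3, 0.1, 0.1]
width: 47.1
clock: 19.98
eef_pos: [600.8, 92.8, 199.0]
tool_rot: [3.139, -0.006, 0.196]
force: [-1.0, 0.8, 0.4]
width: 46.6
wrist flange 3889 [613.12  65.31  75.13] slope deg [-0.05 -0.02] z0 75.20304246806194
wrist crown 3947 [610.    65.58  89.03] slope deg [ 0.01 -0.02] z0 89.03750839009913
wrist boss 691 [605.94  63.12 119.31] slope deg [ 0.46 -0.06] z0 119.32443984061169
side flange 212 [595.71  96.68  76.72] slope deg [ 0.89 -2.2 ] z0 76.82939751207641
side crown 211 [597.79  77.52  90.59] slope deg [ 0.39 -1.97] z0 90.5581617246688
side boss 40 [602.66  67.2  120.63] slope deg [  9.92 -22.65] z0 119.6145566837343
scene flange 261 [572.69  35.64  75.89] slope deg [0.92 0.83] z0 76.05877008270105
scene crown 350 [597.4   50.69  89.86] slope deg [0.37 0.32] z0 89.84774827156355
scene boss 60 [604.35  62.2  119.88] slope deg [9.36 4.08] z0 119.6182464289983
handle 471 [  -7.39 -183.1   229.01] [  -3.04 -145.52  177.99] [  -2.23 -206.23  270.18]
pos [600.14  89.81 197.12] rot [ 3.14 -0.    0.19] w 46.7 F [ 0.65 -0.06 -0.74]
shift [-0.01  0.89  4.41] (level axes [0.   0.91 4.4 ] ) turn [ 0.04 -0.03 -0.06]
```

The lid is flat (plane slopes below 0.1°) and home: the flange reads 75.2, expected 76, with the sensor about 1 low. Next I raise the tool over the clamp and shut the gripper to push the handle.

```bash
python3 -m crank '[[[0,0,-0.5,0,0,0],[0,0,-0.9,0,0,0],[0,0,-0.9,0,0,0],[0,0,-0.9,0,0,0],[0,0,-0.7,0,0,0],[0,0,-0.2,0,0,0],[0,0,0,0,0,0]]]' 1;  python3 d.py 648 -132 305 0.2
```

```text
clock: 20.72
eef_pos: [595.2, 81.6, 311.2]
tool_rot: [3.133, 0.024, 0.186]
force: [-0.4, -0.2, 0.3]
width: -0.2
pos [595.17  81.55 311.21] rot [3.13 0.02 0.19] w -0.2 F [-0.37 -0.22  0.31]
shift [0.42 7.32 0.26] (level axes [0.31 7.33 0.21] ) turn [ 0.08  0.23 -0.13]
```

```bash
python3 -m crank '[[[0.1,0.5,0,0.08,0.23,-0.13],[0,0.8,-0.1,0,0,0],[0.05,0.9,0,0,0,0],[0.05,0.9,0,0,0,0],[0.05,0.9,0,0,0,0],[0.05,0.8,0,0,0,0],[0,0.6,0,0,0,0],[0,0.3,0,0,0,0],[0,0,0,0,0,0]]]' 1;  python3 d.py 648 -132 290 0.2
python3 - <<'E'
from h import *
np.set_printoptions(precision=1,suppress=True)
for n in("wrist","side","scene"):
    p=ctrl.get_image(n);C=cloud(p);ok=p["depth"]>0;Q=C[ok];col=p["color"][ok].astype(int)
    d=Q[:,:2]-[605.7,63.1];ly=d@np.array([-.211,.977]);lx=d@np.array([.977,.211])
    h=(col[:,0]>80)&(col[:,1]<60)&(col[:,2]<70)&(abs(lx)<30)&(ly<-90)&(ly>-270)&(Q[:,2]>130)&(Q[:,2]<285)
    L=np.c_[lx,ly,Q[:,2]][h];print(n,len(L))
    for z in range(160,285,15):
        t=L[(L[:,2]>=z)&(L[:,2]<z+15)]
        if len(t)>3:print(z,t.min(0),t.max(0))
E
```

```text
clock: 21.47
eef_pos: [630.6, -93.8, 291.1]
tool_rot: [-3.135, 0.032, 0.202]
force: [1.1, 0.5, -1.0]
width: -0.3
pos [630.56 -93.8  291.14] rot [-3.14  0.03  0.2 ] w -0.3 F [ 1.06  0.49 -0.96]
shift [0.32 1.36 0.02] (level axes [0.32 1.36 0.04] ) turn [-0.06  0.3   0.01]
wrist 1159
175 [  -4.6 -157.1  183.5] [   9.  -144.3  190. ]
190 [  -6.7 -165.2  190.1] [   8.6 -146.1  205. ]
205 [  -5.6 -173.8  205.1] [   8.5 -155.5  220. ]
220 [  -6.  -184.2  220. ] [   8.6 -164.8  235. ]
235 [  -6.3 -186.5  235. ] [   8.3 -173.7  249.7]
250 [  -5.7 -189.5  250.2] [   2.3 -186.1  254.5]
side 136
175 [  -1.  -150.4  182.7] [   4.6 -144.9  189.4]
190 [  -1.2 -157.   190. ] [   4.3 -143.   205. ]
220 [  -6.8 -180.7  227.5] [   6.7 -167.3  234.7]
235 [  -7.  -190.2  235.2] [   6.4 -171.3  249.1]
250 [  -7.2 -204.6  250.4] [   6.4 -181.6  264.4]
265 [  -4.6 -205.1  266. ] [   6.2 -195.   269. ]
scene 483
175 [ -10.9 -165.2  175.3] [  -1.4 -145.4  189.9]
190 [ -11.8 -173.8  190. ] [  -3.1 -149.7  205. ]
205 [ -10.  -183.4  205.2] [  -3.3 -158.2  219.8]
220 [ -10.1 -193.2  221. ] [  -2.8 -168.5  234.4]
235 [ -11.7 -206.1  235.1] [  -3.3 -177.6  249.9]
250 [ -11.1 -213.5  250.4] [   3.  -189.3  265. ]
265 [  -8.6 -212.5  265. ] [   0.5 -198.6  270.7]
```

Handle geometry confirmed: centre line at lx≈0, pivot at ly≈-139. I go to just above the handle's end.

```bash
python3 -m crank '[[[0.3,0.6,0,-0.06,0.3,0.01],[0.15,0.6,0.2,0,0,0],[0.05,0.3,0.2,0,0,0],[0,0,0,0,0,0],[0,0,0,0,0,0]]]' 1;  python3 d.py 646.8 -127.4 255 0.2
```

```text
clock: 22.03
eef_pos: [656.2, -122.1, 278.9]
tool_rot: [-3.134, -0.003, 0.217]
force: [0.7, 0.4, -0.4]
width: -0.4
pos [ 656.22 -122.07  278.89] rot [-3.13 -0.    0.22] w -0.4 F [ 0.72  0.39 -0.35]
shift [-0.35  0.11  0.79] (level axes [-0.34  0.11  0.8 ] ) turn [-0.08 -0.03  0.17]
```

```bash
python3 -m crank '[[[-0.3,0.11,0.2,-0.08,-0.03,0.17],[-0.05,0,0.3,0,0,0],[0,0,0.2,0,0,0],[0,0,0,0,0,0]]]' 1;  python3 d.py 649.6 -140.1 233 0.2
```

```text
clock: 22.37
eef_pos: [646.5, -123.8, 256.2]
tool_rot: [-3.139, 0.001, 0.203]
force: [-0.2, -0.2, -0.2]
width: 0.1
pos [ 646.48 -123.75  256.19] rot [-3.14  0.    0.2 ] w 0.1 F [-0.15 -0.18 -0.15]
shift [-0.01  0.56  0.77] (level axes [-0.01  0.55  0.77] ) turn [-0.03  0.01  0.03]
```

```bash
python3 -m crank '[[[0,0.25,0.3,0,0,0],[0,0.2,0.3,0,0,0],[0,0.15,0.3,0,0,0],[0,0.1,0.1,0,0,0]]]' 1;  python3 d.py 653.2 -156.7 215 0.2
```

```text
clock: 22.7
eef_pos: [656.1, -151.5, 229.5]
tool_rot: [3.131, -0.009, 0.204]
force: [0.1, -0.5, 1.5]
width: -0.1
pos [ 656.06 -151.47  229.55] rot [ 3.13 -0.01  0.2 ] w -0.1 F [ 0.12 -0.53  1.48]
shift [-0.13  0.15  0.49] (level axes [-0.13  0.15  0.48] ) turn [ 0.1  -0.09  0.04]
```

```bash
python3 -m crank '[[[-0.13,0.1,0.25,0.1,-0.09,0.04],[-0.03,0.1,0.3,0,0,0],[0,0.15,0.3,0,0,0],[0,0.15,0.3,0,0,0]]]' 1;  python3 d.py 656.3 -171.4 193 0.2
```

```text
clock: 23.03
eef_pos: [658.1, -173.7, 195.7]
tool_rot: [3.135, -0.008, 0.197]
force: [0.5, -1.4, 0.5]
width: 0.2
pos [ 658.12 -173.74  195.69] rot [ 3.13 -0.01  0.2 ] w 0.2 F [ 0.47 -1.38  0.48]
shift [-0.04 -0.09  0.09] (level axes [-0.04 -0.09  0.09] ) turn [ 0.07 -0.07 -0.03]
```

```bash
python3 -m crank '[[[-0.05,-0.05,0.25,0.07,-0.07,-0.03],[0,0.05,0.3,0,0,0],[0,0.05,0.3,0,0,0]]]' 1;  python3 d.py 658 -179.2 168 0.2
python3 - <<'E'
from h import *
np.set_printoptions(precision=1,suppress=True)
for n in("wrist","side","scene"):
    p=ctrl.get_image(n);C=cloud(p);ok=p["depth"]>0;Q=C[ok];col=p["color"][ok].astype(int)
    d=Q[:,:2]-[605.7,63.1];ly=d@np.array([-.211,.977]);lx=d@np.array([.977,.211])
    h=(col[:,0]>80)&(col[:,1]<60)&(col[:,2]<70)&(abs(lx)<30)&(ly<-140)&(ly>-300)&(Q[:,2]>130)&(Q[:,2]<285)
    L=np.c_[lx,ly,Q[:,2]][h];print(n,len(L))
    for y in range(-290,-140,25):
        t=L[(L[:,1]>=y)&(L[:,1]<y+25)]
        if len(t)>3:print(y,t.min(0),t.max(0))
    save(p,"f_"+n,1.4)
E
```

```text
clock: 23.28
eef_pos: [655.7, -174.6, 165.4]
tool_rot: [-3.137, 0.003, 0.2]
force: [-0.7, 0.7, -0.9]
width: 0.1
pos [ 655.73 -174.64  165.41] rot [-3.14  0.    0.2 ] w 0.1 F [-0.69  0.66 -0.85]
shift [ 0.04  0.16 -0.09] (level axes [ 0.04  0.16 -0.09] ) turn [-0.05  0.03  0.  ]
wrist 4358
-265 [   1.8 -264.9  180.3] [   8.7 -240.   213.4]
-240 [  -7.1 -240.   176. ] [   8.7 -215.   190.7]
-215 [  -6.1 -215.   168.9] [  10.8 -190.   261.3]
-190 [  -7.9 -190.   159.1] [  10.  -167.5  180.5]
side 85
-240 [  -6.9 -237.5  185.1] [   4.4 -215.6  190.2]
-215 [  -7.3 -215.   175.5] [   6.4 -190.   187.2]
-190 [ -10.1 -189.7  160.2] [   6.1 -165.1  179.7]
scene 491
-290 [  -9.9 -271.2  181.8] [  -0.2 -265.1  192.5]
-265 [ -11.3 -264.8  177.6] [   0.3 -240.1  193. ]
-240 [ -12.2 -239.6  174.4] [   0.8 -215.1  188.6]
-215 [ -11.6 -214.9  167.3] [   1.3 -190.2  186.4]
-190 [ -11.3 -189.6  157.7] [   0.7 -169.6  177.6]
```

The handle is down to about 0.2 rad and following the tool. I push through over-centre.

```bash
python3 -m crank '[[[0.04,0.16,0.1,-0.05,0,0],[0,0,0.25,0,0,0],[0,0,0.25,0,0,0],[0,0,0.25,0,0,0]]]' 1;  python3 d.py 658.7 -182 140 0.2
```

```text
clock: 23.77
eef_pos: [660.1, -180.2, 142.0]
tool_rot: [3.137, -0.001, 0.201]
force: [-0.3, -0.8, -0.8]
width: -0.2
pos [ 660.08 -180.23  142.05] rot [ 3.14 -0.    0.2 ] w -0.2 F [-0.3  -0.84 -0.77]
shift [-0.06  0.05  0.07] (level axes [-0.06  0.05  0.07] ) turn [ 0.05 -0.01  0.01]
```

```bash
python3 -m crank '[[[-0.05,0.05,0.12,0.05,0,0],[0,0,0.12,0,0,0],[0,0,0.12,0,0,0]]]' 1;  python3 d.py 658.7 -182 140 0.2
```

```text
clock: 24.02
eef_pos: [660.4, -180.0, 141.1]
tool_rot: [-3.141, -0.006, 0.201]
force: [-8.1, 2.6, 23.2]
width: 0.1
pos [ 660.4  -180.05  141.14] rot [-3.14 -0.01  0.2 ] w 0.1 F [-8.05  2.62 23.21]
shift [-0.07  0.05  0.04] (level axes [-0.07  0.05  0.04] ) turn [-0.01 -0.06  0.01]
```

A hard stop at 23 N came at exactly the predicted height. I lift off and check.

```bash
python3 -m crank '[[[0,0,-0.2,0,0,0],[0,0,-0.6,0,0,0],[0,0,-0.9,0,0,0],[-0.4,0,-0.9,0,0,0],[-0.8,0,-0.6,0,0,0],[-0.9,0,0,0,0,0],[-0.9,0,0,0,0,0],[-0.9,0,0,0,0,0],[-0.5,0,0,0,0,0],[0,0,0,0,0,0]]]' 1
python3 - <<'E'
from h import *
np.set_printoptions(precision=2,suppress=True)
o=[]
for n in("wrist","side","scene"):
    p=ctrl.get_image(n);C=cloud(p);ok=p["depth"]>0;Q=C[ok];col=p["color"][ok].astype(int)
    d=Q[:,:2]-[605.7,63.1];ly=d@np.array([-.211,.977]);lx=d@np.array([.977,.211]);r=np.hypot(lx,ly)
    h=(col[:,0]>80)&(col[:,1]<60)&(col[:,2]<70)&(abs(lx)<25)&(ly<-170)&(ly>-285)&(Q[:,2]>120)&(Q[:,2]<285)
    L=np.c_[ly,Q[:,2]][h];T=[(y+7,L[(L[:,0]>=y)&(L[:,0]<y+15),1].max()) for y in range(-275,-175,15) if ((L[:,0]>=y)&(L[:,0]<y+15)).sum()>3]
    if len(T)>3:T=np.array(T);print(n,"handle slope rad",-np.polyfit(T[:,0],T[:,1],1)[0],T[:,1])
    for nm,a,b,lo,hi in(("flange",46,55,60,86),("crown",20,38,80,100)):
        t=Q[(r>a)&(r<b)&(Q[:,2]>lo)&(Q[:,2]<hi)]
        if len(t)>30:
            k=np.linalg.lstsq(np.c_[t[:,:2]-[605.7,63.1],np.ones(len(t))],t[:,2],rcond=None)[0];print(n,nm,len(t),"slope deg",np.degrees(k[:2]),k[2])
    o.append(p["color"])
im=cv2.resize(o[1][140:300,160:400],None,fx=2.4,fy=2.4);jm=cv2.resize(o[2][120:330,150:410],None,fx=1.48,fy=1.48)
H=max(im.shape[0],jm.shape[0]);W=np.zeros((im.shape[0]+0,0,3))
jm=cv2.resize(o[2][130:370,190:430],(384,384));im=cv2.resize(o[1][140:300,200:360],(384,384))
cv2.imwrite("pics/z.png",np.hstack([im,jm])[:,:,::-1])
E
```

```text
clock: 24.85
eef_pos: [525.8, -200.2, 235.9]
tool_rot: [-3.132, -0.007, 0.208]
force: [0.1, -0.3, -0.2]
width: 0.1
wrist handle slope rad 0.046673370495609295 [168.91 170.51 169.79 166.82]
wrist flange 1061 slope deg [0.5  0.43] 75.53671542785762
wrist crown 1732 slope deg [ 0.06 -0.  ] 88.92172896718024
side handle slope rad 0.034463895728682296 [170.76 171.88 171.54 169.71 169.26]
side flange 188 slope deg [ 0.39 -3.32] 76.88617252689187
side crown 214 slope deg [ 0.36 -2.37] 90.55666505316415
scene handle slope rad 0.016568259064570278 [170.   170.51 171.17 171.75 171.02 169.42 168.46]
scene flange 206 slope deg [0.49 0.56] 76.03835115449104
scene crown 340 slope deg [ 0.33 -0.05] 89.82700550345767
```

View pics/z.png

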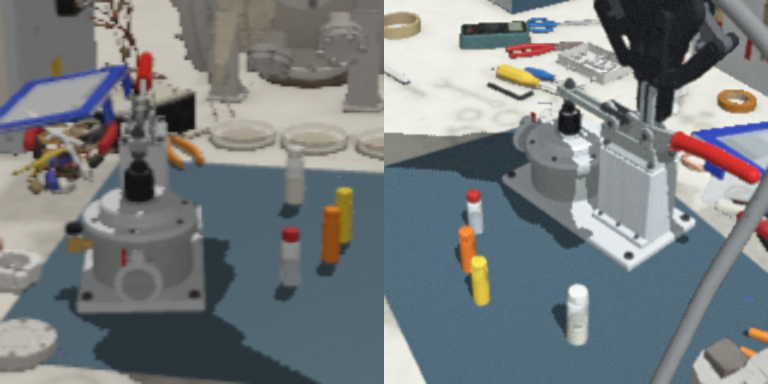

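The handle is down: its top reads about 170, expected 169, and its slope is near 0. The foot is on the boss, the lid is flat, and the red and white vials still stand. Handing in.

```bash
python3 -c "
from cell import ctrl
print(ctrl.finish_job())"
```

```text
the job is handed in; nothing more can be done
None
```

The black-capped vial is standing in the chamber, the lid is seated on the rim, and the clamp handle is down on its stop. I handed the job in at about 25 s of robot time.

**Last checks**
- **Vial:** it stood upright within about 3 mm of the chamber's centre, seen before the lid went on.
- **Lid:** from close overhead, just after I set it down, it lay flat to within 0.1°. The flange top read 75 to 77 mm, and 76 mm is expected when it is fully home. After clamping, the lid heights were unchanged. The fitted tilts were larger, up to 3.3° from the far side camera, which had already read about 2° with the lid seated and unclamped.
- **Clamp:** the handle met a hard stop at about 23 N at the predicted height. It stayed down after I lifted off, with its top at about 170 mm against 169 mm expected. Its slope read 0.02 to 0.05 rad, which I take as level given the camera accuracy. The foot sits on the lid's boss.
- **Other vials:** the red, white, orange and yellow ones are all still standing.

**What went wrong:** the first attempt to grip the lid closed on air, without moving it. The real fingertips were about 28 mm above the reported tool point. I measured that with all three cameras and allowed for it afterwards. It also means the vial was carried by its cap, which caused no harm.

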